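Turn the carton slitter's reversible blade end for end

TASK

The blunt end of the carton slitter's blade is sticking out of its holder: lift the blade off its pivot pin, set it down on the white plastic block and let go of it there to change your grip, then turn it end for end and refit it so that its pointed end sticks out. It must lie flat and fully home on the holder's floor, with the hole at its blunt end over the pivot pin and its edge notch over the small locating pin. Leave the cups, jar, bottle and tape roll where they stand.

Things in the scene. Friction and masses are not known exactly. Their poses are not given: they have to be found in the camera images.
- blade: Flat metal blade 180 long (x), 36 wide (y), 6 thick (z), 0.1-0.21 kg. Origin: its very centre. +x end: a point over the last 18 mm; -x end: cut square (blunt). An 11 mm through hole near each end (x = +-48, y = 0); at mid-length a notch 10 wide, 8 deep in each long edge; the edges are otherwise parallel. It starts in the holder, its +x along the holder's +x, on both pins, blunt end out.
- hole_blunt (a point): Centre of the 11 mm hole at the blade's blunt end (blade x = -48, mid-thickness).
- hole_point (a point): Centre of the 11 mm hole at the blade's pointed end (blade x = +48, mid-thickness).
- holder: Fixed grey metal holder, x along its slot, open mouth at -x. Origin on the bench under a fitted blade's centre (which is at z = 48). Slot floor z = 45, x = -20 to +95; cheeks 12 thick beside it, x = -20 to +105, inner faces y = +-22, tops z = 69; end wall at x = +95. A blade sticks out to x = -90, with free space below and beside it there: the only place to grip it. Foot 96 wide, x = -20 to +115.
- pivot (a point): Foot of the pivot pin, on the slot floor 45 above the bench (holder x = +48, y = 0). The pin is 8 mm in diameter, round-topped, 14 tall.
- locator (a point): Foot of the locating pin, on the slot floor (holder x = 0, y = +14.5). The pin is 6 mm in diameter, round-topped, 11 tall; the blade notch on that side goes over it.
- block: Fixed white plastic block, 44 (its x) x 110 (its y) x 45 high; place and yaw vary. Origin at the centre of its underside, on the bench. A blade laid across it along its x overhangs at both ends, with room for fingers.
- cups: Bystander: stack of white cups standing mouths down, 81 in diameter, 140 high, loose. Origin at the centre of its underside.
- jar: Bystander: glass jar with lid, 66 in diameter, 95 high, loose, standing between the holder and the block. Origin at the centre of its underside.
- bottle: Bystander: white bottle, 66 in diameter, 200 high, loose, on the outer left or right. Origin at the centre of its underside.
- tape: Bystander: brown tape roll lying flat, 100 in diameter, 48 high, loose, on the outer side opposite the bottle. Origin at the centre of its underside.
Mind the look-alikes: they are no part of the job. Leave any orange or pink look-alike of the blade alone.

How it is judged:
By the outcome, as a careful person would: the job done as asked, in the order asked, and still so for the second after the job is handed in, with the robot touching nothing.
It also fails if it takes over 58 s, if anything falls off the work surface, if the arm or the gripper's body presses on something with over 40 N, if the wrist force passes 120 N, or if a joint passes its speed limit or range.

ROBOT

A 7-joint arm with a two-finger parallel gripper is mounted at the origin on the work surface. World frame = base frame: x ahead of the robot, y to its left, z up, the work surface at z = 0. Lengths are in m, angles in rad, forces in N, time in s.
With the tool pointing down it reaches from about 0.425 to 0.875 m from the base axis. Payload 8.4 kg.
Tool frame: the origin (TCP) lies on the centre line of the jaws, within the pads' length; the fingertips stand 14 mm ahead of it and the grasp point (between the pads) lies 5 mm behind it; x points along the fingers, z is the direction in which the jaws open and shut, and the axes are right-handed (so a half turn about x gives the same grasp; the last joint's range is limited). The gripper opens to 85 mm and grips with 20 to 120 N. Pads are 22 mm wide; open, the fingers measure 114 mm over their backs; the gripper's body (76 mm by 85 mm) begins 54 mm behind the grasp point. The pads swing forward as they close: fully open they stand 13 mm farther back than shut.
Start: joints at [-1.309, 0.333, 0.04, 1.465, -0.013, 1.343, -0.059], TCP at [0.229, 0.608, 0.245] pointing down, gripper open.
Joint ranges: [-2.58, 2.58], [-0.38, 2.09], [-1.3, 1.39], [0.25, 2.4], [-1.5, 4.64], [0.08, 2.09], [-2.65, 2.65]. Speed limits (rad/s): [2.22, 2.22, 2.79, 2.79, 3.14, 3.14, 3.14].

INTERFACE

Orientations are given as a unit quaternion [w, x, y, z].
In Python, from cell import manip, solver, status, viewer gives the robot as it stands. Calls block until the motion is done:
- manip.move_pose(position, orientation): joint-space move of the TCP to a pose.
- manip.move_l(position, frame=None, speed=0.15, stop_force=None): straight line of the TCP; frame=None keeps the orientation; speed is the mean speed in m/s. With stop_force (N) it stops when the force on the tool has changed by that much, and returns True; else False.
- manip.goto_joints(angles): joint-space move.
- manip.gripper_open() and manip.close(grip_force=None): open the fingers fully, or close them until they stop; grip_force is the grip in N (None keeps the last).
- manip.sleep(seconds).
- solver.ik(position, orientation): joint angles nearest the present ones, or None.
- status.get_obs(): the state.
- viewer.camera(name): name is "scene" or "top"; returns a dict with "image" (420x560x3 uint8, red, green, blue), "mtx" (3x3 intrinsics, pixels), "xyz" and "orientation" of the camera in the world. Camera axes: x right, y up, looking along -z (the intrinsics and any distortion apply to the point x, -y, -z); pixel columns grow to the right and rows downward; lengths in m; the calibration is good to about 2 mm. A picture is of the moment at which its call begins. There is no depth.
A pose or a line that the arm cannot do raises manip.Unreachable and nothing moves.
- manip.close_job(): hands the job in, once; it reports no verdict.
The state is a dict: "time_s": time; "qpos": joint angles; "dq": joint speeds; "tau": joint torques, N m; "eef_pos": TCP position; "tool_rot": TCP orientation; "force": force on the tool from outside, world axes, zero at the start; "ft_torque": the same for the moment, N m; "finger_gap": opening from 0.0 (shut) to 1.0 (fully open).
Only numpy, scipy, OpenCV 4.12 (cv2) and the standard library are available. Lean on these libraries where they do the work, as an engineer would, in place of code of your own. Each camera call takes 0.05 s, during which the arm holds its last target. There are 200 camera calls.

## Working session

There is one attempt and no reset: what is moved stays moved. The work goes in short steps, each a Python script; the robot and the scene stay as the last script left them, time stands still between calls to the robot, and variables do not carry over. Pictures are saved under pics/ and viewed, about 8 in all and at most 12, crops included, and the job is handed in when it is done.

```bash
ls; mkdir -p pics; python3 - <<'E'
from cell import manip, solver, status, viewer
import cv2
for n in ("scene","top"):
    c=viewer.camera(n); print(n,c["mtx"],c["xyz"],c["orientation"],[k for k in c])
    cv2.imwrite(f"pics/{n}0.png",cv2.cvtColor(c["image"],cv2.COLOR_RGB2BGR))
print({k:v for k,v in status.get_obs().items()})
E
```

```text
pics
scene [[464.19120973   0.         281.8414869 ]
 [  0.         464.19120973 213.49560003]
 [  0.           0.           1.        ]] [0.97155305 0.52572684 1.2002294 ] [0.33393495 0.08806676 0.25027696 0.90448501] ['image', 'mtx', 'xyz', 'orientation']
top [[393.56847548   0.         272.06010014]
 [  0.         393.56847548 203.99748976]
 [  0.           0.           1.        ]] [0.3882826  0.00618061 1.14463567] [ 0.70727464  0.0636046  -0.04608455 -0.70256192] ['image', 'mtx', 'xyz', 'orientation']
{'time_s': 0.1, 'qpos': array([-1.30918913,  0.33381814,  0.0398698 ,  1.46617758, -0.01338216,
        1.34329779, -0.05848165]), 'dq': array([-0.00049835, -0.00208905, -0.0015534 , -0.00127937, -0.00196611,
       -0.00024968,  0.00189547]), 'tau': array([ 5.46374227e-03, -6.60020471e+01,  1.37115497e+00, -4.06471610e+01,
        1.70249026e-02,  9.10782139e-03, -6.76199465e-05]), 'eef_pos': array([0.2293576 , 0.60777435, 0.244527  ]), 'tool_rot': array([ 0.58120306, -0.40249528,  0.58199055,  0.40185514]), 'force': array([-0.92999475, -0.34260255,  0.08691568]), 'ft_torque': array([ 0.03836297, -0.01429677,  0.01182338]), 'finger_gap': 0.9989772428171565}
```

View pics/scene0.png

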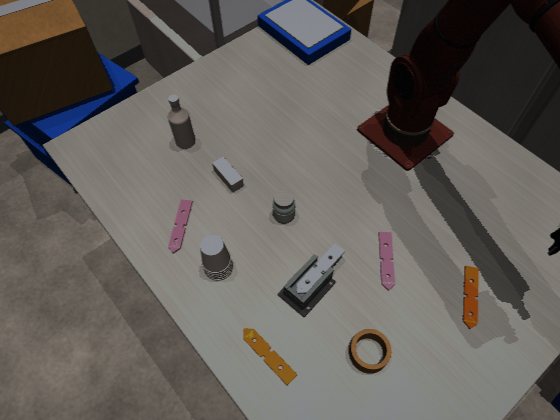

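View pics/top0.png

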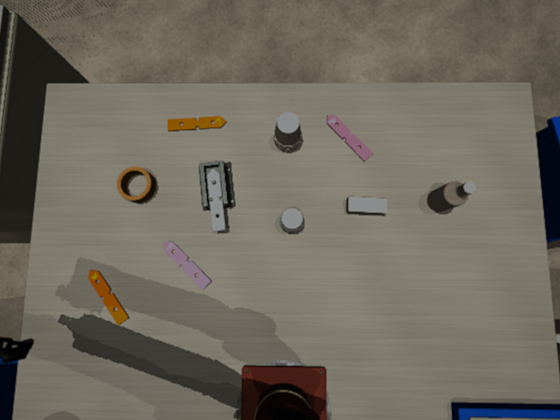

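The scene view shows the grey holder at about (312,280) with the metal blade sticking out toward the robot, and the white block at (228,174). The top view has the holder at (216,190), block (367,205), jar (291,220), cups (288,130), bottle (450,197) and tape (135,184). The orange and pink blades lying on the bench are look-alikes. The target is the metal one in the holder, and I'll confirm that in enlarged crops.

```bash
python3 - <<'E'
import cv2,numpy as np
t=cv2.imread("pics/top0.png");s=cv2.imread("pics/scene0.png")
def crop(im,x,y,w,h,f):
    c=cv2.resize(im[y:y+h,x:x+w],None,fx=f,fy=f,interpolation=cv2.INTER_CUBIC)
    for i in range(0,w,10):
        cv2.line(c,(i*f,0),(i*f,6),(0,0,255),1); cv2.putText(c,str(x+i),(i*f+1,16),0,.35,(0,0,255),1)
    for i in range(0,h,10):
        cv2.line(c,(0,i*f),(6,i*f),(0,0,255),1); cv2.putText(c,str(y+i),(8,i*f+4),0,.35,(0,0,255),1)
    return c
a=crop(t,185,150,60,90,6)   #360x540
b=crop(t,337,185,60,40,6)   #360x240
d=crop(s,205,148,50,50,6)   #300x300
o=np.zeros((540,720,3),np.uint8);o[:,:360]=a;o[:240,360:]=b;o[240:,360:660]=d
cv2.imwrite("pics/c1.png",o)
cv2.imwrite("pics/c2.png",crop(s,270,235,85,85,7))
E
```

```text
(no output)
```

View pics/c1.png

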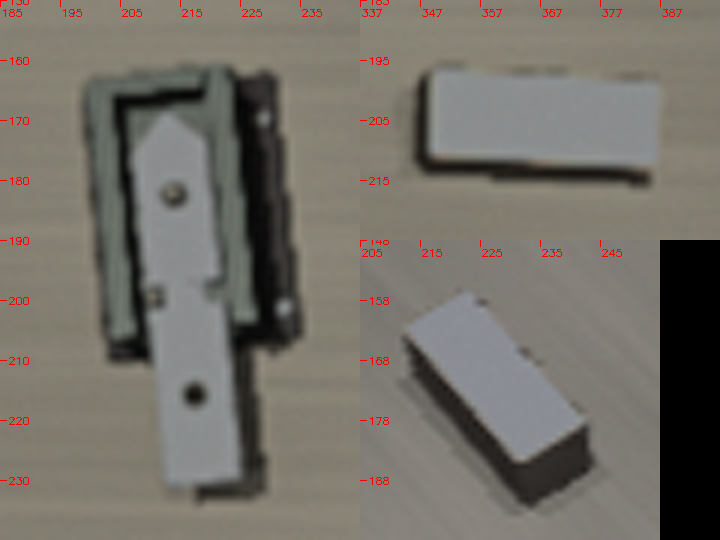

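View pics/c2.png

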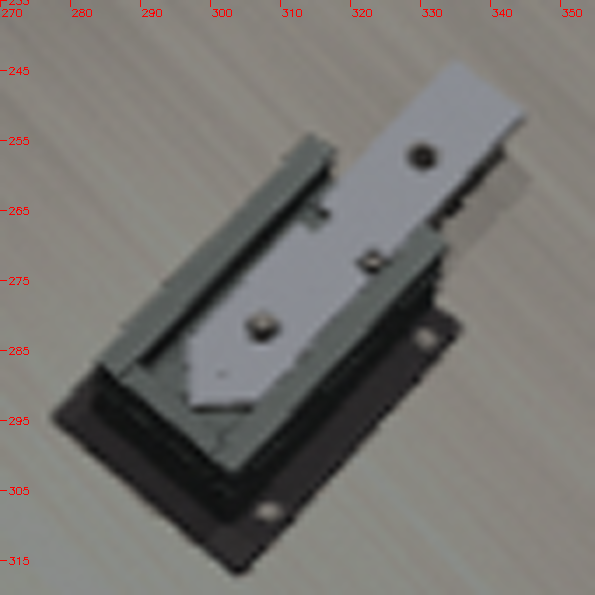

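The crops confirm the target is the grey-white metal blade in the holder: round hole in the blunt end at top (217,215), pivot tip (213.6,182), locating pin in the left-hand notch (210,199), point toward (212.6,168). Next I'll fit the holder and block poses from both cameras.

```bash
cat > geo.py <<'E'
import numpy as np
from scipy.spatial.transform import Rotation as R
from scipy.optimize import least_squares
def q2R(q): return R.from_quat([q[1],q[2],q[3],q[0]])
def project(c,P):
    p=q2R(c["orientation"]).inv().apply(np.atleast_2d(P)-c["xyz"])
    return np.c_[c["mtx"][0,0]*p[:,0]/-p[:,2]+c["mtx"][0,2], c["mtx"][1,1]*p[:,1]/p[:,2]+c["mtx"][1,2]]
def ray(c,uv,z):
    uv=np.atleast_2d(uv);m=c["mtx"]
    d=np.c_[(uv[:,0]-m[0,2])/m[0,0],-(uv[:,1]-m[1,2])/m[1,1],-np.ones(len(uv))]
    d=q2R(c["orientation"]).apply(d)
    return c["xyz"]+d*((z-c["xyz"][2])/d[:,2])[:,None]
def T(p,P):
    P=np.atleast_2d(P);c,s=np.cos(p[2]),np.sin(p[2])
    return np.c_[p[0]+c*P[:,0]-s*P[:,1],p[1]+s*P[:,0]+c*P[:,1],P[:,2]]
def fit(obs,p0):  # obs: list of (cam, Nx2 uv, Nx3 local)
    f=lambda p:np.concatenate([(project(c,T(p,L))-uv).ravel() for c,uv,L in obs])
    r=least_squares(f,p0,loss="soft_l1"); return r.x,f(r.x).reshape(-1,2)
E
python3 - <<'E'
from geo import *; from cell import viewer,status
np.set_printoptions(precision=4,suppress=True)
t=viewer.camera("top");s=viewer.camera("scene")
Lt=np.array([[-48,0,51],[48,0,59],[-90,18,51],[-90,-18,51],[90,0,51]])/1e3
ut=np.array([[217,215.2],[213.6,182.1],[212.4,230.8],[225.1,229.4],[212.6,168.4]])
us=np.array([[330,256.9],[307.1,280.8],[344.6,251.4],[335,243.4],[296.7,292.4]])
for z,u in ((t,ut),(s,us)):
    print(np.vstack([ray(z,u[i],Lt[i,2]) for i in range(5)]))
for o in ([(t,ut,Lt)],[(s,us,Lt)],[(t,ut,Lt),(s,us,Lt)]):
    p,r=fit(o,[.6,.15,0]);print("holder",p,"\n",r.T)
ub=np.array([[348.25,195.9],[386.6,198.3],[386.4,212.6],[347.9,210.1]])
sb=np.array([[212.1,163.1],[223.8,155.9],[242.6,178],[231.6,184.6]])
print("blk",ray(t,ub,.045),"\n",ray(s,sb,.045))
# block: top px order: (+x,+y),(+x,-y),(-x,-y),(-x,+y)
Lb=np.array([[22,55,45],[22,-55,45],[-22,-55,45],[-22,55,45]])/1e3
for o in ([(t,ub,Lb)],[(s,sb,Lb[[1,2,3,0]])],):
    p,r=fit(o,[.6,-.2,0]);print("block",p,"\n",r.T)
for n,c,uv,z in(("jar",t,(292,221),.07),("cups",t,(288,145),.07),("bottle",t,(445,198),.08),("tape",t,(135,184),.048)): print(n,ray(c,uv,z))
E
```

```text
[[0.5268 0.1886 0.051 ]
 [0.6201 0.1998 0.059 ]
 [0.4828 0.2002 0.051 ]
 [0.487  0.1647 0.051 ]
 [0.6618 0.2054 0.051 ]]
[[0.5246 0.1893 0.051 ]
 [0.6212 0.2029 0.059 ]
 [0.4827 0.2033 0.051 ]
 [0.4857 0.1684 0.051 ]
 [0.6611 0.2071 0.051 ]]
holder [0.5736 0.194  0.1276] 
 [[ 0.2405 -0.1064 -0.0934 -0.0106 -0.0272]
 [ 0.2938 -0.3987  0.2819  0.1268 -0.354 ]]
holder [0.5729 0.1964 0.1222] 
 [[ 0.1249  0.0146  0.3516 -0.2257 -0.2495]
 [ 0.4514 -0.3202 -0.2931 -0.1745  0.331 ]]
holder [0.5732 0.1952 0.1253] 
 [[-0.2249 -0.4932 -0.5966 -0.5107 -0.3764 -0.291  -0.3209 -0.0911 -0.6862
  -0.5468]
 [ 0.4421 -0.2615  0.4213  0.2949 -0.223   0.1872 -0.5292 -0.5965 -0.4449
   0.1496]]
blk [[ 0.5845 -0.1808  0.045 ]
 [ 0.5781 -0.2882  0.045 ]
 [ 0.5375 -0.2861  0.045 ]
 [ 0.544  -0.179   0.045 ]] 
 [[ 0.5788 -0.2834  0.045 ]
 [ 0.5344 -0.2822  0.045 ]
 [ 0.5417 -0.1771  0.045 ]
 [ 0.5817 -0.1796  0.045 ]]
block [ 0.5611 -0.2335 -0.0583] 
 [[-0.3449  0.5287  0.3807 -0.5804]
 [-0.6015 -0.5972  0.5655  0.594 ]]
block [ 0.559  -0.2306 -0.0545] 
 [[-0.4208 -0.3016  0.9712 -0.0382]
 [-0.7829 -0.4644  0.2557  0.9792]]
jar [[ 0.5095 -0.0215  0.07  ]]
cups [[ 0.7256 -0.01    0.07  ]]
bottle [[ 0.5736 -0.4364  0.08  ]]
tape [[0.6161 0.4279 0.048 ]]
```

```bash
cat > plan.py <<'E'
from geo import *
H=np.array([0.5732,0.1952,0.1253]); B=np.array([0.560,-0.232,-0.0565])
def quat(psi):  # tool down, jaw axis (tool z) along direction psi+90deg, psi = blade direction
    x=np.array([0,0,-1.]);z=np.array([-np.sin(psi),np.cos(psi),0]);y=np.cross(z,x)
    q=R.from_matrix(np.c_[x,y,z]).as_quat();return np.r_[q[3],q[:3]]
def at(F,x,z): return np.array([*T(F,[[x,0,0]])[0][:2],z])
E
python3 - <<'E'
from plan import *; from cell import solver
np.set_printoptions(precision=2,suppress=True)
pi=np.pi
for n,F,x in(("H",H,-.054),("B-",B,-.054),("B+",B,.054)):
  for k in (0,1):
    for z in(.043,.25):
      print(n,k,z,solver.ik(at(F,x,z),quat(F[2]+k*pi)))
E
```

```text
H 0 0.043 [-0.71  0.34  0.33  1.93 -0.14  0.89  1.39]
H 0 0.25 [-0.76  0.13  0.36  1.71 -0.05  1.31  1.31]
H 1 0.043 [-0.93  0.38  0.6   1.94 -0.27  0.9  -1.64]
H 1 0.25 [-0.96  0.14  0.59  1.72 -0.08  1.3  -1.8 ]
B- 0 0.043 [-0.39  0.48  0.9   1.94 -0.47  0.94  2.26]
B- 0 0.25 [-0.63  0.23  1.14  1.73 -0.22  1.32  2.07]
B- 1 0.043 [-0.21  0.4   0.66  1.93 -0.31  0.91 -1.02]
B- 1 0.25 [-0.54  0.2   1.01  1.73 -0.17  1.31 -1.11]
B+ 0 0.043 [-0.2   0.61  0.68  1.67 -0.43  1.02  2.14]
B+ 0 0.25 [-0.35  0.46  0.9   1.47 -0.36  1.39  2.09]
B+ 1 0.043 [-0.29  0.65  0.81  1.68 -0.53  1.04 -0.93]
B+ 1 0.25 [-0.43  0.52  1.05  1.48 -0.45  1.41 -0.99]
```

```bash
python3 - <<'E'
from plan import *; from cell import manip,status
np.set_printoptions(precision=4,suppress=True)
def st(m):
    o=status.get_obs();print(m,o["time_s"],o["eef_pos"],o["force"],o["ft_torque"],o["finger_gap"])
x=-.056;q=quat(H[2])
manip.move_pose(at(H,x,.17),q);st("above")
manip.move_l(at(H,x,.043),stop_force=8);st("down")
manip.close(40);manip.sleep(.2);st("closed")
E
```

```text
above 2.0667 [0.5175 0.1894 0.1701] [-0.9881  0.7861 -0.1188] [ 0.0382 -0.022   0.0347] 0.9998247491240702
down 3.0667 [0.5182 0.1885 0.0438] [ 0.1414 -0.7644  0.0322] [-0.0018  0.0063 -0.0244] 0.9992220562358184
closed 3.775 [0.5178 0.1883 0.0432] [-1.9273 -0.0504  3.1799] [-0.0343 -0.0166  0.0039] 0.40966993789663336
```

```bash
python3 - <<'E'
from plan import *; from cell import manip,status,viewer
import cv2
np.set_printoptions(precision=4,suppress=True)
def st(m):
    o=status.get_obs();print(m,o["time_s"],o["eef_pos"],o["force"],o["ft_torque"],o["finger_gap"])
manip.close(90);manip.sleep(.1);st("grip")
p=status.get_obs()["eef_pos"].copy();np.save("g1.npy",p)
print(manip.move_l(p+[0,0,.03],speed=.05,stop_force=30));st("up30")
print(manip.move_l(p+[0,0,.14],speed=.15,stop_force=30));st("up")
c=viewer.camera("scene")["image"][150:300,230:430,::-1]
cv2.imwrite("pics/lift.png",cv2.resize(c,None,fx=4,fy=4,interpolation=cv2.INTER_CUBIC))
E
```

```text
grip 4.0917 [0.5178 0.1883 0.0432] [-0.3774  0.3363  4.9344] [-0.0229 -0.0227  0.0194] 0.3962161069880368
False
up30 4.8417 [0.5177 0.1883 0.0731] [-0.2883  0.5831 -1.4614] [-0.0591  0.09   -0.018 ] 0.3973825103688776
False
up 5.725 [0.5172 0.1881 0.1821] [-0.2391  0.3065 -2.3935] [-0.0502  0.0634 -0.0446] 0.39617736050508323
```

View pics/lift.png

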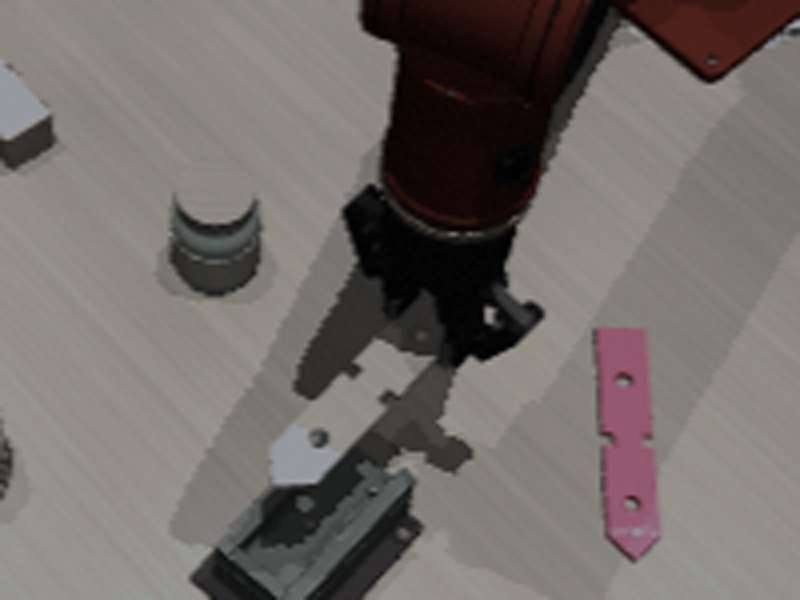

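The lift worked: the blade is level in the jaws (point at crop (300,460)) and clear of both pins. Next I'll carry it over to the block.

```bash
python3 - <<'E'
from plan import *; from cell import manip,status,viewer
import cv2
np.set_printoptions(precision=4,suppress=True)
def st(m):
    o=status.get_obs();print(m,o["time_s"],o["eef_pos"],o["force"],o["ft_torque"],o["finger_gap"])
p=status.get_obs()["eef_pos"]
manip.move_l(p+[0,0,.05],speed=.2)
q=quat(B[2]);x=-.056;g=np.load("g1.npy")
manip.move_pose(at(B,x,.22),q);st("over")
manip.move_l(at(B,x,.065),speed=.2);st("near")
print(manip.move_l(at(B,x,g[2]-.003),speed=.03,stop_force=6));manip.sleep(.1);st("touch")
np.save("r1.npy",status.get_obs()["eef_pos"])
manip.gripper_open();st("open")
manip.move_l(at(B,x,.18),speed=.2);st("up")
q2=quat(B[2]+np.pi)
manip.move_pose(at(B,.0-.20,.22) if False else at(H,-.02,.25),quat(H[2]));st("aside")
for n in("top","scene"):
    c=viewer.camera(n)["image"][...,::-1];cv2.imwrite(f"pics/{n}1.png",c)
E
python3 - <<'E'
import cv2,numpy as np
t=cv2.imread("pics/top1.png");s=cv2.imread("pics/scene1.png")
a=cv2.resize(t[165:245,337:397],None,fx=6,fy=6,interpolation=cv2.INTER_CUBIC)
b=cv2.resize(s[135:215,190:260],None,fx=6,fy=6,interpolation=cv2.INTER_CUBIC)
cv2.imwrite("pics/blk.png",np.hstack([a,b]))
E
```

```text
over 7.7083 [ 0.5048 -0.2272  0.2198] [ 0.5817  0.3114 -1.8164] [-0.0629  0.0882 -0.0568] 0.39329083707508955
near 8.6333 [ 0.5049 -0.229   0.066 ] [ 0.9812  0.2974 -1.7288] [-0.022   0.083   0.0109] 0.39173792165078186
True
touch 9.4333 [ 0.5039 -0.2287  0.0428] [-0.9906  1.2391  7.2949] [0.1876 0.1619 0.0029] 0.3959184838169196
open 9.9917 [ 0.5032 -0.2284  0.0423] [0.134  0.1831 0.6726] [-0.0169 -0.0008  0.0142] 1.0056625039032978
up 10.8333 [ 0.5036 -0.2284  0.1789] [-0.1904  0.13   -0.2222] [-0.035  -0.0463  0.0052] 0.9993164708252544
aside 12.4167 [0.5537 0.1909 0.2499] [-0.2706 -0.1157  0.508 ] [-0.1     0.0349  0.0452] 1.0003088088926055
```

View pics/blk.png

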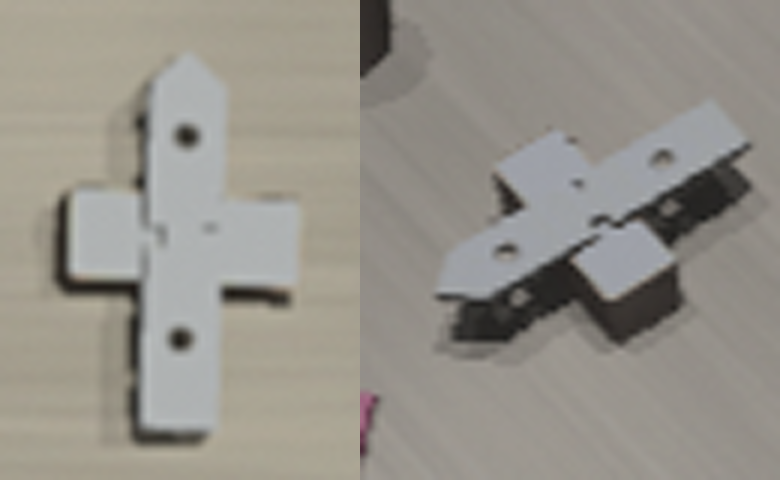

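The blade lies flat and centred across the block, released: hole_point at crop (187,135), hole_blunt at (180,339) in the top view. Next: regrip at the pointed end, lift, turn, and hover over the holder.

```bash
python3 - <<'E'
from plan import *; from cell import manip,status,viewer
import cv2
np.set_printoptions(precision=4,suppress=True)
def st(m):
    o=status.get_obs();print(m,o["time_s"],o["eef_pos"],o["force"],o["ft_torque"],o["finger_gap"])
t=viewer.camera("top")
L=np.array([[48,0,51],[-48,0,51],[-90,18,51],[-90,-18,51],[90,0,51]])/1e3
u=np.array([[367.75,187.1],[366.6,221.1],[359.6,236.25],[372.1,236.6],[367.9,173.4]])
p,r=fit([(t,u,L)],B);print("blade top-fit",p,r.T)
r1=np.load("r1.npy");g1=np.load("g1.npy")
d=lambda a:np.array([np.cos(a),np.sin(a),0])
print("dead-reckoned",r1+.056*d(B[2]))
g=r1+.112*d(B[2]);q=quat(B[2]+np.pi);g[2]=g1[2]
manip.move_pose(np.r_[g[:2],.2],q)
print(manip.move_l(g,speed=.15,stop_force=8));st("down")
manip.close(90);manip.sleep(.2);st("grip")
g2=status.get_obs()["eef_pos"].copy();np.save("g2.npy",g2)
print(manip.move_l(g2+[0,0,.21],speed=.2,stop_force=30));st("up")
manip.move_pose(np.r_[g1[:2],.22],quat(H[2]));st("turned")
manip.move_l(np.r_[g1[:2],g1[2]+.035],speed=.15);manip.sleep(.2);st("hover")
for n in("top","scene"):
    c=viewer.camera(n)["image"][...,::-1];cv2.imwrite(f"pics/{n}2.png",c)
    y,x=(150,185) if n=="top" else (235,270)
    cv2.imwrite(f"pics/{n}2c.png",cv2.resize(c[y:y+85,x:x+85],None,fx=7,fy=7,interpolation=cv2.INTER_CUBIC))
E
```

```text
blade top-fit [ 0.56   -0.2315 -0.0607] [[-0.1887 -0.1481 -0.1929  0.4147  0.1374]
 [ 0.3415  0.1868 -0.3082  0.2212 -0.4858]]
dead-reckoned [ 0.5598 -0.2319  0.0428]
False
down 15.75 [ 0.6162 -0.2354  0.0442] [ 0.8157 -0.4104 -0.4146] [-0.0215  0.0142  0.0162] 1.0040032583568617
grip 16.4833 [ 0.6159 -0.2351  0.0434] [-0.383   1.6008  3.7627] [ 0.1191  0.1558 -0.0167] 0.3967551577672083
False
up 17.6833 [ 0.6155 -0.2347  0.2521] [ 0.17    0.5677 -1.5001] [-0.0092 -0.0647 -0.0311] 0.39801630784588826
turned 19.6 [0.5181 0.187  0.2193] [-0.02    0.0428 -0.7361] [0.0107 0.1113 0.0179] 0.39454142204486425
hover 20.8917 [0.5183 0.1884 0.0789] [-0.146   0.9147 -1.9847] [-0.0227  0.0816 -0.0146] 0.39758995858727436
```

View pics/scene2c.png

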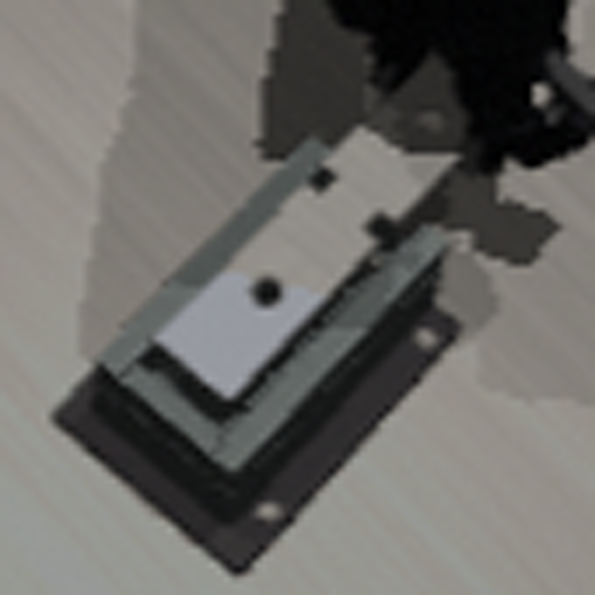

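In the scene crop, blade's blunt hole is at (265,293) → px (307.4,276.4), the blunt corners are at (155,340) and (232,402), and the notches at (321,178) and (381,228). I'll check the top view too.

View pics/top2c.png

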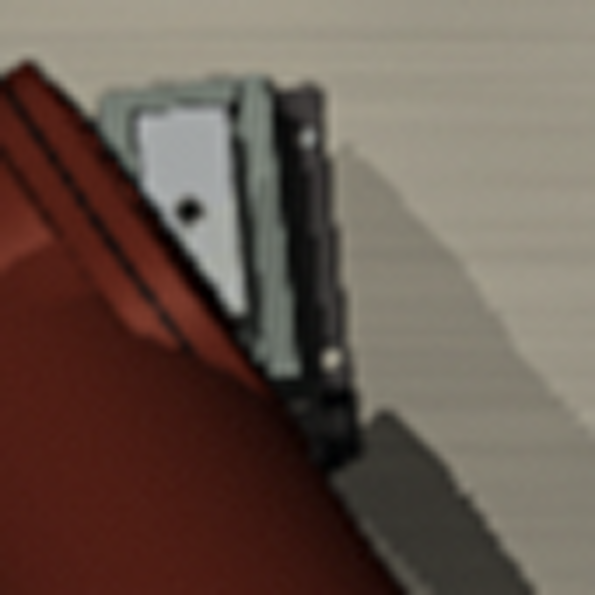

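Top crop: the blunt hole is at (189,211) → px (211.6,179.7), blunt corners at (136,115) and (228,105). I'll compare these, camera by camera, with the original fit.

```bash
python3 - <<'E'
from plan import *; from cell import viewer
np.set_printoptions(precision=4,suppress=True)
t=viewer.camera("top");s=viewer.camera("scene");h=.0867
ut=np.array([[211.57,179.7],[204.0,166.0],[217.1,164.6]]);Lt=np.array([[.048,0,h],[.09,.018,h],[.09,-.018,h]])
us=np.array([[307.43,276.43],[302.7,292.1],[291.7,283.1],[324,267.1],[315.4,260]])
Ls=np.array([[.048,0,h],[.09,.018,h],[.09,-.018,h],[0,.014,h],[0,-.014,h]])
Ht=np.array([.5736,.1940,.1276]);Hs=np.array([.5729,.1964,.1222])
for n,c,u,L,F in(("top",t,ut,Lt,Ht),("scene",s,us,Ls,Hs)):
    p,r=fit([(c,u,L)],H);a=F[2];d=p[:2]-F[:2]
    print(n,p,r.T,"dx,dy in holder (mm):",1e3*np.array([d@[np.cos(a),np.sin(a)],d@[-np.sin(a),np.cos(a)]]))
    w=ray(c,u[0],h)[0,:2]-T(F,[[.048,0,0]])[0,:2]
    print("  hole-pivot mm",1e3*np.array([w@[np.cos(a),np.sin(a)],w@[-np.sin(a),np.cos(a)]]))
E
```

```text
top [0.5725 0.1955 0.1057] [[ 0.055   0.0771 -0.1333]
 [ 0.2213 -0.1588 -0.0614]] dx,dy in holder (mm): [-0.8731  1.583 ]
  hole-pivot mm [-0.2444  0.624 ]
scene [0.5724 0.1961 0.1325] [[ 0.3244 -0.2702  0.073  -0.2419  0.1195]
 [-0.1892 -0.0017  0.1352 -0.2608  0.3296]] dx,dy in holder (mm): [-0.5645 -0.2329]
  hole-pivot mm [ 0.3951 -0.0116]
```

Offsets are under 1 mm in both cameras, inside the 1.5 mm clearance, so I'll lower with force stops.

```bash
python3 - <<'E'
from plan import *; from cell import manip,status
np.set_printoptions(precision=4,suppress=True)
def st(m):
    o=status.get_obs();print(m,o["time_s"],o["eef_pos"],o["force"],o["ft_torque"],o["finger_gap"])
g1=np.load("g1.npy")
for z in(g1[2]+.018,g1[2]+.007,g1[2]-.001):
    print(manip.move_l(np.r_[g1[:2],z],speed=.03,stop_force=8));st(f"{z:.4f}")
E
```

```text
False
0.0612 21.8083 [0.5178 0.1884 0.0612] [ 0.4992 -0.68   -1.8095] [-0.0154  0.1243 -0.0419] 0.39469278556396026
False
0.0502 22.325 [0.5177 0.1883 0.05  ] [ 0.3652 -0.345  -1.6272] [0.0106 0.0806 0.037 ] 0.39145527345684106
True
0.0422 22.6583 [0.5183 0.1885 0.0424] [-1.9357 -1.5245  8.7511] [-0.1707  0.3159  0.0373] 0.3948025075039356
```

The blade went down freely over both pins and met the floor at the original height. Release and check.

```bash
python3 - <<'E'
from plan import *; from cell import manip,status,viewer
import cv2
np.set_printoptions(precision=4,suppress=True)
g1=np.load("g1.npy")
manip.gripper_open();manip.sleep(.2)
manip.move_l(np.r_[g1[:2],.2],speed=.15)
manip.goto_joints([-1.309,.333,.04,1.465,-.013,1.343,-.059]);manip.sleep(.3)
o=status.get_obs();print(o["time_s"],o["eef_pos"],o["force"],o["finger_gap"])
im=[]
for n,y,x in(("top",155,180),("scene",237,272)):
    c=viewer.camera(n)["image"][...,::-1];cv2.imwrite(f"pics/{n}3.png",c)
    im.append(cv2.resize(c[y:y+82,x:x+78],None,fx=5,fy=5,interpolation=cv2.INTER_CUBIC))
    print(n,"changed px outside holder:",int((np.abs(c.astype(int)-cv2.imread(f"pics/{n}0.png")).max(2)>40).sum()))
cv2.imwrite("pics/final.png",np.hstack(im))
E
```

```text
26.7833 [0.2305 0.608  0.2457] [ 0.2486 -0.4373  0.5337] 1.0014827421425938
top changed px outside holder: 79
scene changed px outside holder: 99
```

View pics/final.png

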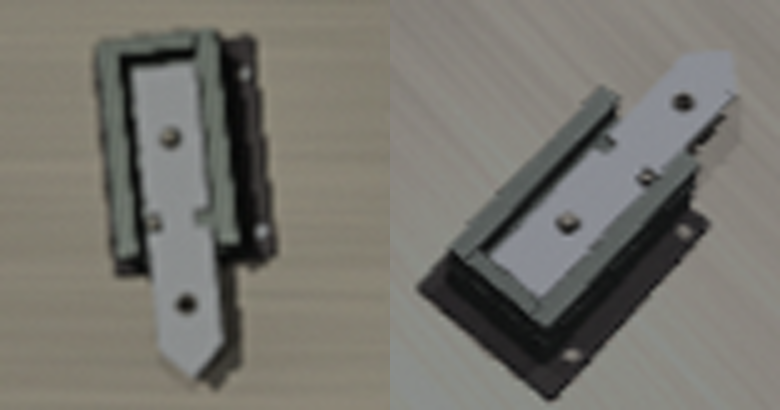

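View pics/top3.png

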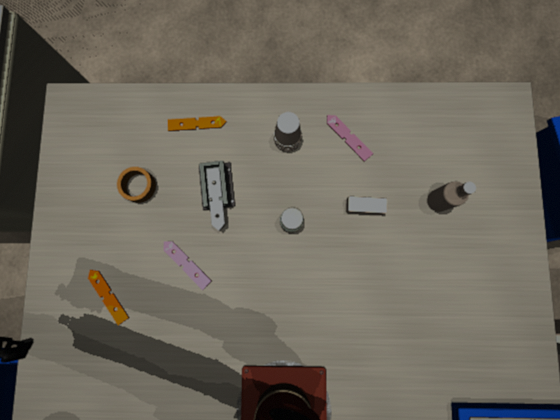

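In the final crops the pointed end is out (top tip at crop (197,385)), the pivot pin shows in the blunt hole at (170,137) and the locating pin sits in the notch at (153,220). The blade lies flat, and every bystander is where it was. Handing in.

```bash
python3 -c "
from cell import manip;print(manip.close_job())"
```

```text
the job is handed in; nothing more can be done
None
```

The blade is refitted with its pointed end sticking out of the holder, and the job was handed in at about 27 s of the 58 s allowed. I lifted it off the pins and released it on the white block. Then I gripped it again near the point, turned it end for end and lowered it over both pins.

- **Fit:** it went down without resistance and met the floor at TCP height 42.4 mm, against 43.2 mm when first gripped in its original seat. The final pictures show the pivot pin in the blunt-end hole, the locating pin in the notch, and the blade flat.
- **Surroundings:** the cups, jar, bottle, tape and look-alike blades look unmoved in the before and after pictures. The gripper is open and well clear of everything.
- **Disagreements:** the two cameras differed by about 2.5 mm on the holder's absolute position. At the hover before refitting, each camera on its own put the hole within 0.7 mm of the pivot. The top camera's whole-blade fit there was 1.6 mm off sideways, but it had few visible points.

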